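# Hang the rinse basket on the bench rail and slide it under the tap

## Task

Set up for rinsing the tasting cups: pick up the steel rinse basket, hang it by both hooks on the top bar of the rail, on a free stretch where the whole basket is clear to one side of the tap's spout, and let go of it. Then slide it along the rail, with both hooks staying on the bar, until its middle is under the spout, and leave it hanging there. Leave the other things on the bench where they stand.

Things in the scene. Friction and masses are not known exactly. Their poses are not given: they have to be found in the camera images.
- basket_mid (a point): Rinse basket: open-topped slotted steel box 85 mm deep (x), 150 long (y), 65 high, walls 3 mm, 0.2 to 0.45 kg, starting upright on the bench left or right of the robot's centre line. Point: middle of the box, 32.5 mm above its underside. Axes: x from front wall to hooked back wall, y along its length, z up. Once hung it slides when an end wall is pushed along the rail with a few N.
- basket_grip (a point): Centre of the grip band folded along the top of the basket's front wall: 8 mm thick (basket x), 80 mm long (y), 24 mm high, top flush with the rim. It lies 42.5 mm in front of the box's middle (-x), 53 mm above the underside. Basket axes.
- hook_left (a point): Seat in the basket's hook on its +y side, where the top bar's axis lies when hung: 58.5 mm behind the box's middle, 55 mm to +y, 79 mm above the underside. The hook is a 16 x 4 mm steel strap up the back wall, bent backwards at 89 mm height: slot 22 mm wide centred here, roof 6 mm above; rear lip straight to 16 mm below, then flared back, ending 32 mm below and 23 mm behind.
- hook_right (a point): The same seat in the identical hook on the basket's -y side (55 mm to -y of the box's middle). Basket axes.
- rail_top (a point): Middle of the axis of the rail's top bar: 12 mm round, level, along this y, 200 mm above the bench, uprights at y = +-390 mm. x points away from the robot. A like bar runs 60 mm below, 4 mm nearer the robot; the hung basket, on the robot's side, leans on it (tilt about 0.1 rad, underside about 121 mm up). Free between y = +-310 mm; a brush and a spatula hang at +-352 mm. Fixed; place and yaw vary.
- spout (a point): Centre of the lower end of the tap's spout, 17 mm across, 278 mm above the bench, 55 mm on the robot's side of the top bar, up to 120 mm either side of the rail's middle. Its 17 mm swan neck rises to 425 mm and bends back square over the rail to a pillar 110 mm behind it. A flush drip sink lies below. Axes as rail_top. Fixed.
- crate: White plastic open box without hooks, 95 x 150 x 50 mm, on the bench beside the basket's place; origin: centre of the underside. A bystander.
- cup_front: Clear lidded sample cup, 66 mm across, 50 mm high, on the bench in front of the rail; origin: centre of the underside. A bystander.
- cup_sink: The same kind of cup, standing on the drip sink below the spout. A bystander.
- paper_cup: White paper cup, 80 mm across, 95 mm high, to the right; origin: centre of the underside. A bystander.
- wash_bottle: White bottle with blue cap, 60 mm across, 170 mm high, to the left; origin: centre of the underside. A bystander.
- tea_bottle: Green bottle, 64 mm across, 200 mm high, far left beside the laptop; origin: centre of the underside. A bystander.
There are look-alikes about, which are no part of the job. What is meant by the part that bears basket_mid is not brown, and is the smaller of those in its own colour.

How it is judged:
On the way, in this order (a step that is already met when the one before it is completed fails the run):
1. the basket hangs by both hooks on the top bar, let go of, the whole of it clear to one side of the spout (its middle more than 85 mm along the rail from the spout) (x of hook_left in the frame of rail_top between -0.012 and 0.012 m and z of hook_left in the frame of rail_top between -0.008 and 0.008 m and x of hook_right in the frame of rail_top between -0.012 and 0.012 m and z of hook_right in the frame of rail_top between -0.008 and 0.008 m and (y of basket_mid in the frame of spout above 0.085 m or y of basket_mid in the frame of spout below -0.085 m) and contact force between the fingers and basket below 0.3 N), for 0.2 s.
2. it is slid along towards the spout with both hooks on the bar (its middle passes between 70 and 30 mm from the spout) (x of hook_left in the frame of rail_top between -0.012 and 0.012 m and z of hook_left in the frame of rail_top between -0.008 and 0.008 m and x of hook_right in the frame of rail_top between -0.012 and 0.012 m and z of hook_right in the frame of rail_top between -0.008 and 0.008 m and (y of basket_mid in the frame of spout between 0.03 and 0.07 m or y of basket_mid in the frame of spout between -0.07 and -0.03 m)).
At the end, for the whole second after the job is handed in: The basket hangs at rest by both hooks on the rail's top bar (each hook seat within 12 mm across and 8 mm in height of the bar's axis), tilted less than 0.25 rad, its middle under the spout: within 20 mm of it along the rail and 30 mm across it (x of hook_left in the frame of rail_top between -0.012 and 0.012 m and z of hook_left in the frame of rail_top between -0.008 and 0.008 m and x of hook_right in the frame of rail_top between -0.012 and 0.012 m and z of hook_right in the frame of rail_top between -0.008 and 0.008 m and x of basket_mid in the frame of spout between -0.03 and 0.03 m and y of basket_mid in the frame of spout between -0.02 and 0.02 m and angle between basket_mid's own z axis and vertical below 0.25 rad and linear speed of basket below 0.02 m/s); the robot touches nothing.
It fails at once if another thing on the bench is shifted by more than 30 mm or knocked over (distance of any of crate, cup_front, cup_sink, paper_cup, wash_bottle, tea_bottle from where it was at the start of the episode above 0.03 m or angle between any of crate, cup_front, cup_sink, paper_cup, wash_bottle, tea_bottle's own z axis and vertical above 0.5 rad).
It also fails if it takes over 54 s, if anything falls off the work surface, if the arm or the gripper's body presses on something with over 40 N, if the wrist force passes 120 N, or if a joint passes its speed limit or range.

## Robot

A 6-joint arm with a two-finger parallel gripper is mounted at the origin on the work surface. World frame = base frame: x ahead of the robot, y to its left, z up, the work surface at z = 0. Lengths are in m, angles in rad, forces in N, time in s.
With the tool pointing down it reaches from about 0.3 to 0.875 m from the base axis. Payload 6.4 kg.
Tool frame: the origin (TCP) lies midway between the tips of the shut fingers; the grasp point (between the pads) lies 19 mm behind it (ctrl.tcp_to_grasp is the distance from the TCP to the grasp point, in m); z points along the fingers, y is the direction in which the jaws open and shut (so a half turn about z gives the same grasp; the last joint's range is limited). The gripper opens to 85 mm and grips with 20 to 120 N. Pads are 22 mm wide; open, the fingers measure 114 mm over their backs; the gripper's body (76 mm by 85 mm) begins 54 mm behind the grasp point. The pads swing forward as they close: fully open they stand 13 mm farther back than shut.
Start: joints at [1.017, 0.181, 1.607, -0, 1.354, -0.206], TCP at [0.196, 0.541, 0.231] pointing down, gripper open.
Joint ranges: [-2.99, 2.99], [-0.89, 2.07], [0.3, 2.58], [-1.14, 4.28], [0, 2.63], [-3.12, 3.12]. Speed limits (rad/s): [2.57, 2.57, 3.01, 3.14, 3.14, 3.14].

## Interface

Orientations are given as a unit quaternion [w, x, y, z].
In Python, from bench import monitor, imaging, order, spotter, ctrl gives the robot as it stands.
- The arm moves only by the shell command python3 -m pendant 'ROWS'. ROWS is JSON, a list that holds one entry, the list of rows, each a list of 5 numbers: the shift along the world's x, y, z in mm, then the turn about the world's z in degrees, then the finger opening in mm, from 0 to 85.4. A call has 1 to 8 rows; each row shifts and turns the commanded pose from where the row before left it; what a row does not reach is not made up. A row lasts 1/8 s, in which the tool goes at most 62.5 mm and 10.7 degrees, less where a joint would pass 70% of its speed; a pose out of reach is approached as far as the arm can. A call with a gripper value outside its range is refused whole. The fingers move at their own pace and stop on an object; the grip force is fixed at half the most. Time passes only in rows, so rows that do not move let the fingers close. It gives the time, the measured TCP pose, the force and the opening at its end, in the units of the state.
- monitor.get_obs(): the state, without advancing time (a new reading comes with each control period).
- imaging.camera(name): name is "side" or "top"; returns a dict with "img" (420x560x3 uint8, red, green, blue), "vfov" (degrees; the focal length in pixels is half the picture's height over the tangent of half this angle, whatever the lens; pixels are square), "cx", "cy" (the principal point, pixels), "origin" and "orientation" of the camera in the world. Camera axes: x right, y down, z forward; pixel columns grow to the right and rows downward; lengths in m; the calibration is good to about 2 mm. A picture is of the moment at which its call begins. There is no depth.
- order.hand_in(): hands the job in, once; it reports no verdict.
Trained networks look in the newest picture that a camera, given by its name, has taken for a name from the list of things; names that differ only in an ending like _2 or _b are one class to them, and where a whole thing is asked for, a point or a joint stands for the part that bears it (a point fixed in the world has none). Each returns a list of dicts, best first, with "confidence" (0 to 1); they miss things now and then, are a little off and sometimes report something else, mostly with a low value. They report only what shows in the picture. A call takes as long as a camera call. They do not tell look-alikes from the thing itself.
- spotter.recognise(camera, thing): "at" ([x, y, z] in m, in the coordinates of the camera as it stood for that picture, good to about 4 mm: the middle of the surface that is visible of it).
- spotter.tip_of(camera, thing): "at" ([x, y, z] in m, in the coordinates of the camera as it stood for that picture, good to about 4 mm: a listed point, or the origin of a listed thing).
The state is a dict: "time_s": time; "q": joint angles; "dq": joint speeds; "joint_efforts": joint torques, N m; "eef_pos": TCP position; "eef_rot": TCP orientation; "wrist_force": force on the tool from outside, world axes, zero at the start; "torque": the same for the moment, N m; "opening": opening from 0.0 (shut) to 1.0 (fully open).
Only numpy, scipy, OpenCV 4.12 (cv2) and the standard library are available. Lean on these libraries where they do the work, as an engineer would, in place of code of your own. Each camera call takes 0.05 s, during which the arm holds its last target. There are 200 camera calls.

## Working session

There is one attempt and no reset: what is moved stays moved. The work goes in short steps, Python scripts to look and compute and a shell command to move; the robot and the scene stay as the last step left them, time stands still between calls to the robot, and variables do not carry over. Pictures are saved under pics/ and viewed, about 8 in all and at most 12, crops included, and the job is handed in when it is done.

```bash
mkdir -p pics; cat > h.py <<'E'
import numpy as np,cv2
from scipy.spatial.transform import Rotation as R
from bench import monitor,imaging,order,spotter,ctrl
def rot(q): return R.from_quat([q[1],q[2],q[3],q[0]]).as_matrix()
def cam(n):
    c=imaging.camera(n); c['R']=rot(c['orientation']); c['o']=np.array(c['origin'])
    c['f']=c['img'].shape[0]/2/np.tan(np.radians(c['vfov'])/2); return c
def w(c,p): return c['o']+c['R']@np.array(p)
def px(c,P):
    p=c['R'].T@(np.array(P)-c['o']); return np.array([c['cx']+c['f']*p[0]/p[2],c['cy']+c['f']*p[1]/p[2]])
def ray(c,u,v,z):
    d=c['R']@np.array([(u-c['cx'])/c['f'],(v-c['cy'])/c['f'],1]); return c['o']+d*(z-c['o'][2])/d[2]
def save(c,n,crop=None,s=1):
    i=c['img'][...,::-1]
    if crop: i=i[crop[1]:crop[3],crop[0]:crop[2]]
    cv2.imwrite('pics/'+n,cv2.resize(i,None,fx=s,fy=s,interpolation=cv2.INTER_CUBIC))
E
python3 - <<'E'
from h import *
np.set_printoptions(precision=3,suppress=True)
print(ctrl.tcp_to_grasp,monitor.get_obs())
ims=[]
for n in('side','top'):
    c=cam(n); ims.append(c['img']); print(n,c['o'],c['R'].tolist(),c['f'],c['cx'],c['cy'])
    for t in['basket_mid','basket_grip','hook_left','hook_right','rail_top','spout','crate','cup_front','cup_sink','paper_cup','wash_bottle']:
        for d in spotter.tip_of(n,t)[:4]: 
            P=w(c,d['at']);print(n,t,round(d['confidence'],2),P,px(c,P).round())
    save(c,n+'0.png',s=1.4)
E
```

```text
0.0187 {'time_s': 0.0, 'q': array([ 1.017,  0.182,  1.608, -0.   ,  1.354, -0.206]), 'dq': array([-0.   ,  0.001,  0.001,  0.001, -0.   , -0.   ]), 'joint_efforts': array([  0.   , -44.489, -35.133,  -0.   ,   0.009,   0.   ]), 'eef_pos': array([0.196, 0.54 , 0.23 ]), 'eef_rot': array([-0.   ,  0.173,  0.985, -0.001]), 'wrist_force': array([-0.096, -0.483,  0.747]), 'torque': array([-0.023,  0.029, -0.005]), 'opening': 1.0005819687504844}
side [ 0.065 -0.776  1.309] [[0.9033211972621505, -0.33981944059097846, 0.2617891563325524], [-0.42896164834853856, -0.7132462617400964, 0.5543209127931968], [-0.0016488853749780374, -0.6130273386319837, -0.7900599744746014]] 483.3202845609959 280.31137227034213 211.60038601786596
side basket_mid 0.71 [0.242 0.245 0.031] [198. 210.]
side basket_mid 0.68 [ 0.23  -0.304  0.046] [261. 353.]
side basket_mid 0.62 [ 0.46  -0.257  0.033] [327. 307.]
side basket_mid 0.27 [ 0.423 -0.269  0.054] [318. 313.]
side basket_grip 0.89 [0.199 0.264 0.052] [183. 207.]
side basket_grip 0.58 [ 0.421 -0.266  0.053] [317. 312.]
side basket_grip 0.56 [ 0.264 -0.35   0.074
[... 1728 characters left out ...]
0.082] [194. 265.]
top hook_left 0.79 [ 0.121 -0.273  0.11 ] [375. 326.]
top hook_right 0.74 [0.446 0.198 0.002] [221. 223.]
top hook_right 0.69 [0.266 0.169 0.08 ] [228. 279.]
top hook_right 0.66 [ 0.254 -0.193  0.112] [347. 282.]
top hook_right 0.63 [ 0.533 -0.294  0.08 ] [373. 192.]
top rail_top 0.93 [0.677 0.026 0.2  ] [272. 138.]
top spout 0.81 [ 0.622 -0.005  0.278] [285. 149.]
top crate 0.59 [0.447 0.199 0.001] [221. 223.]
top cup_front 0.67 [ 0.487 -0.015 -0.001] [285. 210.]
top cup_sink 0.87 [ 0.621 -0.039  0.006] [291. 170.]
top cup_sink 0.32 [ 0.622 -0.007  0.278] [285. 149.]
top paper_cup 0.78 [ 0.409 -0.402  0.001] [401. 231.]
top wash_bottle 0.73 [0.415 0.423 0.004] [152. 234.]
```

View pics/top0.png

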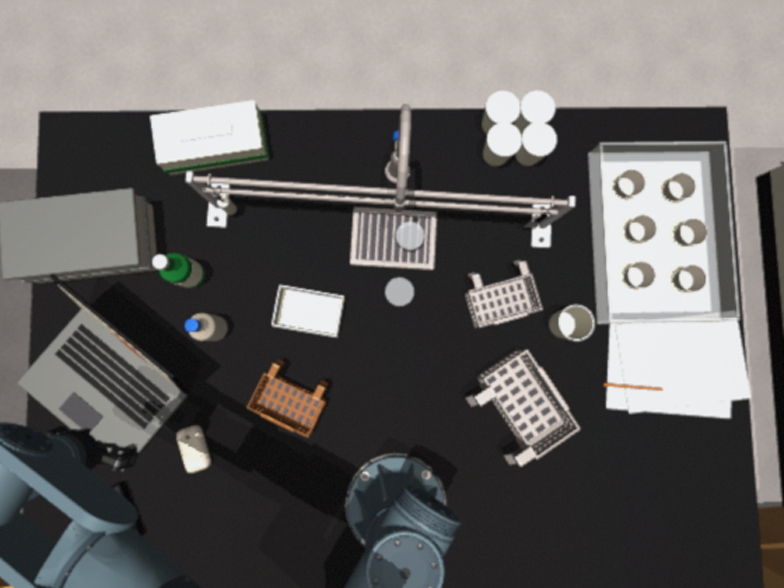

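View pics/side0.png

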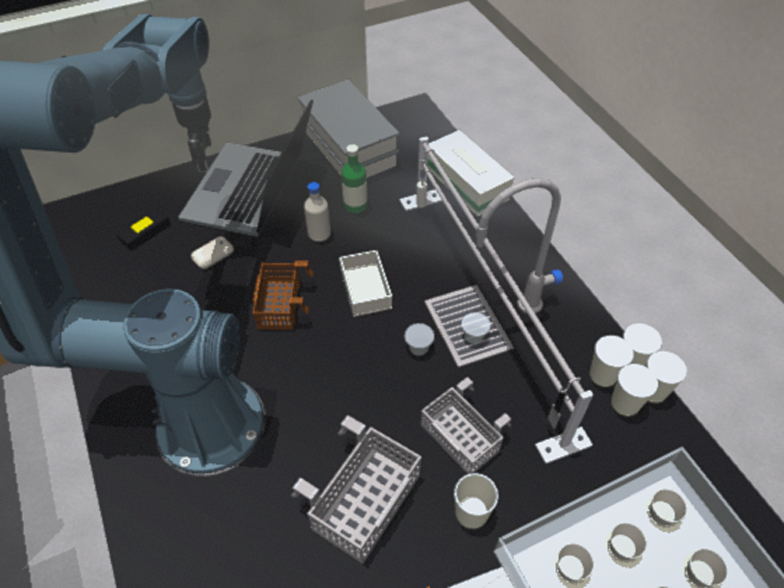

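Candidates (raw top-image pixels): the brown basket at (206,288), the large steel basket at (376,286) and the small steel basket at (358,215). The small steel one at (358,215) fits, being not brown and the smaller of the steel pair. I'll confirm it in a crop and measure the rail yaw.

```bash
python3 - <<'E'
from h import *
np.set_printoptions(precision=3,suppress=True)
res={}
for k in range(3):
  for n in('side','top'):
    c=cam(n)
    for t in['basket_mid','basket_grip','hook_left','hook_right','rail_top','spout']:
        for d in spotter.tip_of(n,t):
            P=w(c,d['at'])
            ref={'basket_mid':(.462,-.255),'basket_grip':(.422,-.265),'hook_left':(.504,-.188),'hook_right':(.535,-.295),'rail_top':(.68,.025),'spout':(.625,-.007)}[t]
            if np.hypot(*(P[:2]-ref))<.025 and d['confidence']>.5: res.setdefault(t,[]).append(P)
for t in res: print(t,len(res[t]),np.mean(res[t],0),np.std(res[t],0))
# c is top
a=cv2.resize(c['img'][110:170,125:425],None,fx=2.6,fy=2.6,interpolation=cv2.INTER_CUBIC)
b=cv2.resize(c['img'][180:345,315:435],None,fx=2.6,fy=2.6,interpolation=cv2.INTER_CUBIC)
d=np.zeros((a.shape[0]+b.shape[0],a.shape[1],3),np.uint8); d[:a.shape[0]]=a; d[a.shape[0]:,:b.shape[1]]=b
cv2.imwrite('pics/crop1.png',d[...,::-1])
# rail line: per-column profile near rail
for yaw in np.arange(-.15,.16,.01): pass
m=np.mean(res['rail_top'],0); best=[]
g=cv2.GaussianBlur(c['img'].astype(float).mean(2),(0,0),.8)
for yaw in np.arange(-.15,.151,.005):
  for dx in np.arange(-.02,.021,.002):
    s=np.concatenate([np.arange(-.3,-.1,.01),np.arange(.05,.3,.01)])
    P=m+np.c_[-np.sin(yaw)*s+dx,np.cos(yaw)*s,0*s]; P[:,2]=.2
    q=np.array([px(c,p) for p in P]).astype(np.float32)
    v=cv2.remap(g.astype(np.float32),q[None,:,0],q[None,:,1],1)[0]
    best.append((np.median(v),yaw,dx))
for b in sorted(best)[::-1][:8]: print(b)
E
```

```text
basket_grip 6 [ 0.422 -0.267  0.052] [0.001 0.002 0.002]
hook_left 4 [ 0.506 -0.188  0.078] [0.001 0.001 0.002]
hook_right 6 [ 0.535 -0.295  0.08 ] [0.002 0.002 0.002]
rail_top 6 [0.679 0.024 0.198] [0.002 0.002 0.001]
spout 6 [ 0.626 -0.007  0.278] [0.002 0.002 0.001]
basket_mid 5 [ 0.463 -0.254  0.036] [0.001 0.004 0.002]
(np.float32(186.32458), np.float64(-0.07499999999999993), np.float64(0.001999999999999981))
(np.float32(185.65501), np.float64(-0.07999999999999993), np.float64(0.001999999999999981))
(np.float32(182.85088), np.float64(-0.06999999999999992), np.float64(0.003999999999999979))
(np.float32(182.47246), np.float64(-0.08499999999999994), np.float64(0.001999999999999981))
(np.float32(181.94196), np.float64(-0.06999999999999992), np.float64(0.001999999999999981))
(np.float32(181.4909), np.float64(-0.07499999999999993), np.float64(0.003999999999999979))
(np.float32(180.81308), np.float64(-0.07999999999999993), np.float64(0.003999999999999979))
(np.float32(179.91441), np.float64(-0.08999999999999994), np.float64(-1.734723475976807e-17))
```

View pics/crop1.png

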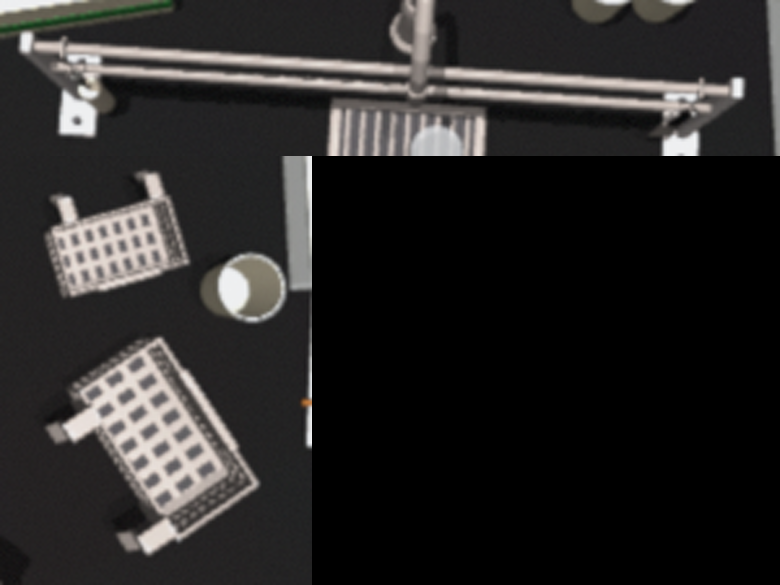

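The crop confirms it: the small steel basket has its hooks towards the rail, the large one is beside it at lower right, and the top bar is the upper line at about -4.4° yaw. Next I go above its grip band.

```bash
python3 -m pendant '[[[10,-30,40,0,85],[20,-45,30,0,85],[20,-45,0,0,85],[20,-45,0,0,60],[20,-45,0,0,60],[20,-45,0,0,45],[20,-45,0,0,45],[20,-45,0,0,45]]]'; python3 -m pendant '[[[20,-45,0,-6,45],[20,-45,0,-7,45],[20,-45,0,-7,45],[15,-45,0,-7,45],[0,-45,0,-7,45],[0,-45,0,-7,45],[0,-45,0,-7,45],[0,-45,0,-6,45]]]'; python3 -m pendant '[[[0,-45,-20,0,45],[0,-45,-40,0,45],[0,-12,-40,0,45],[0,0,-40,0,45],[0,0,0,0,45]]]'
```

```text
time_s: 4.3
eef_pos: [0.3464, 0.1942, 0.3016]
eef_rot: [0.001, 0.173, 0.985, 0.0]
wrist_force: [0.6, 0.7, 0.7]
opening: 0.531
time_s: 5.3
eef_pos: [0.4208, -0.1659, 0.3015]
eef_rot: [0.0, 0.603, 0.798, 0.0]
wrist_force: [0.7, 0.2, 0.6]
opening: 0.526
time_s: 5.92
eef_pos: [0.419, -0.2648, 0.1583]
eef_rot: [-0.004, 0.602, 0.799, 0.001]
wrist_force: [-0.1, 1.0, -0.3]
opening: 0.525
```

```bash
python3 -m pendant '[[[2,-2,-40,0,45],[0,0,-40,0,45],[0,0,-30,0,45],[0,0,-14,0,45],[0,0,0,0,45],[0,0,0,0,0],[0,0,0,0,0],[0,0,0,0,0]]]'; python3 -m pendant '[[[0,0,0,0,0],[0,0,0,0,0],[0,0,0,0,0]]]'
```

```text
time_s: 6.92
eef_pos: [0.424, -0.2693, 0.0388]
eef_rot: [0.001, 0.601, 0.799, -0.0]
wrist_force: [0.6, 0.9, 6.8]
opening: 0.078
time_s: 7.3
eef_pos: [0.424, -0.2693, 0.0388]
eef_rot: [0.001, 0.601, 0.799, -0.0]
wrist_force: [0.2, -0.0, 7.0]
opening: 0.076
```

```bash
python3 -m pendant '[[[0,0,20,0,0],[0,0,35,0,0],[0,0,40,0,0],[0,0,40,0,0],[0,0,40,0,0],[0,0,16,0,0],[5,10,0,-4,0],[5,15,0,-4,0]]]';python3 -m pendant '[[[5,20,0,-4,0],[5,20,0,-4,0],[5,20,0,-4,0],[5,20,0,0,0],[0,12,0,0,0],[0,0,0,0,0],[0,0,0,0,0]]]'; python3 - <<'E'
from h import *
np.set_printoptions(precision=3,suppress=True)
o=monitor.get_obs();T=o['eef_pos'];print(T,o['eef_rot'],o['opening'])
for k in range(2):
  for n in('side','top'):
    c=cam(n)
    for t in['basket_mid','hook_left','hook_right']:
        for d in spotter.tip_of(n,t):
            P=w(c,d['at'])
            if P[2]>.13 and d['confidence']>.4: print(n,t,round(d['confidence'],2),P)
    if k==0: save(c,n+'2.png',crop=(220,100,420,250) if n=='top' else (250,120,450,300),s=3)
E
```

```text
time_s: 8.3
eef_pos: [0.4323, -0.2429, 0.227]
eef_rot: [-0.001, 0.657, 0.754, -0.0]
wrist_force: [-0.4, -0.1, -3.5]
opening: 0.079
time_s: 9.18
eef_pos: [0.4527, -0.1519, 0.228]
eef_rot: [-0.0, 0.731, 0.682, -0.0]
wrist_force: [-0.3, -0.3, -4.8]
opening: 0.079
[ 0.453 -0.152  0.228] [-0.     0.731  0.682 -0.   ] 0.07860200748923038
side basket_mid 0.76 [ 0.491 -0.154  0.222]
side hook_left 0.83 [ 0.554 -0.104  0.266]
top basket_mid 0.96 [ 0.495 -0.147  0.225]
top hook_left 0.76 [ 0.555 -0.099  0.263]
side basket_mid 0.94 [ 0.491 -0.155  0.221]
side hook_left 0.79 [ 0.554 -0.103  0.269]
side hook_right 0.85 [ 0.552 -0.216  0.267]
top basket_mid 0.95 [ 0.493 -0.146  0.225]
top hook_left 0.87 [ 0.557 -0.1    0.265]
```

View pics/side2.png

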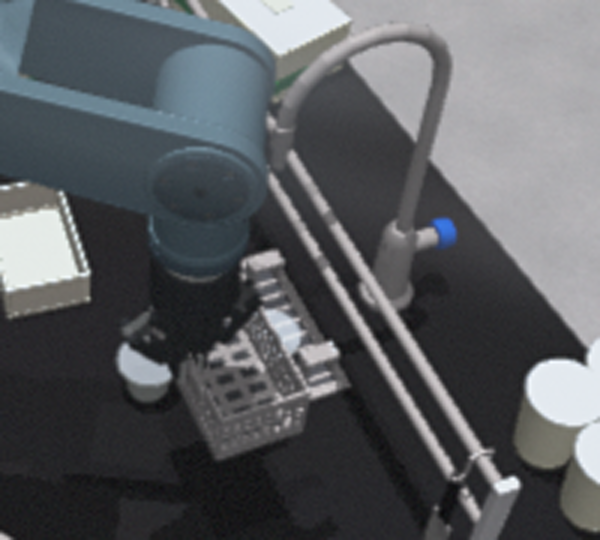

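```bash
python3 -m pendant '[[[20,0,2,0,0],[25,0,0,0,0],[25,0,0,0,0],[25,0,0,0,0],[15,0,0,0,0],[0,0,0,0,0],[0,0,0,0,0]]]'; python3 - <<'E'
from h import *
np.set_printoptions(precision=3,suppress=True)
o=monitor.get_obs();T=o['eef_pos'];print(T,o['eef_rot'],o['opening'])
ry=np.array([.077,.997]);rx=np.array([.997,-.077]);B=np.array([.681,.024])
for k in range(3):
  for n in('side','top'):
    c=cam(n)
    for t in['basket_mid','hook_left','hook_right']:
        for d in spotter.tip_of(n,t):
            P=w(c,d['at'])
            if P[2]>.13 and d['confidence']>.4: print(n,t,round(d['confidence'],2),P,'rail x,y',(P[:2]-B)@rx,(P[:2]-B)@ry)
    if k==0: save(c,n+'3.png',crop=(220,100,420,250) if n=='top' else (300,130,450,280),s=4)
E
```

```text
time_s: 10.85
eef_pos: [0.5623, -0.1513, 0.23]
eef_rot: [-0.0, 0.731, 0.682, -0.0]
wrist_force: [-0.8, 0.5, -3.8]
opening: 0.087
[ 0.562 -0.151  0.23 ] [-0.     0.731  0.682 -0.   ] 0.08713555040032674
side basket_mid 0.95 [ 0.6   -0.155  0.223] rail x,y -0.06733702312771189 -0.1843542937322646
side basket_mid 0.66 [ 0.66  -0.213  0.268] rail x,y -0.0029792379694687995 -0.23819758613514389
side hook_left 0.7 [ 0.664 -0.102  0.27 ] rail x,y -0.0072301095805520545 -0.1264285837147624
side hook_right 0.73 [ 0.659 -0.212  0.267] rail x,y -0.0034134253922542684 -0.2368113193389271
top basket_mid 0.65 [ 0.606 -0.149  0.227] rail x,y -0.06152107208236253 -0.17846312259762792
top hook_left 0.85 [ 0.666 -0.1    0.264] rail x,y -0.0052965216323652455 -0.12518936889849464
side basket_mid 0.55 [ 0.602 -0.154  0.223] rail x,y -0.06503087136600835 -0.18392434367417537
side hook_left 0.8 [ 0.665 -0.103  0.27 ] rail x,y -0.0061320087139299494 -0.1283145830218419
side hook_right 0.79 [ 0.66  -0.214  0.272] rail x,y -0.003074557651704897 -0.2393020853700508
top basket_mid 0.73 [ 0.603 -0.146  0.226] rail x,y -0.06424519384251748 -0.17533849266907192
top hook_left 0.79 [ 0.666 -0.097  0.263] rail x,y -0.005210559044844442 -0.12219547048784601
side basket_mid 0.62 [ 0.599 -0.153  0.221] rail x,y -0.06784609364440401 -0.18232066689254878
side hook_left 0.77 [ 0.667 -0.104  0.271] rail x,y -0.004198126816155364 -0.12830359642020817
side hook_right 0.65 [ 0.662 -0.213  0.271] rail x,y -0.00031426047578019325 -0.23768511131041306
top basket_mid 0.91 [ 0.604 -0.145  0.226] rail x,y -0.06339190340119853 -0.17458514769102196
top hook_left 0.63 [ 0.667 -0.101  0.265] rail x,y -0.0043614707439169845 -0.12551205784291844
```

View pics/top3.png

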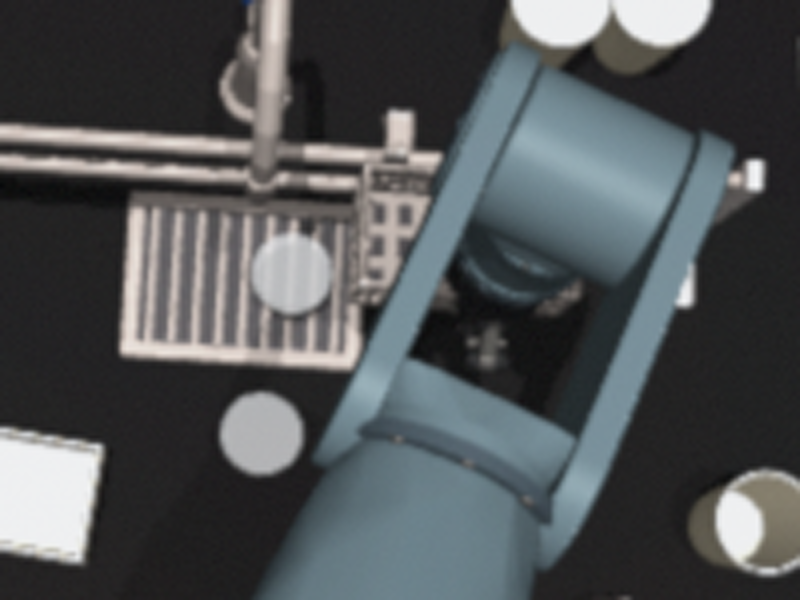

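View pics/side3.png

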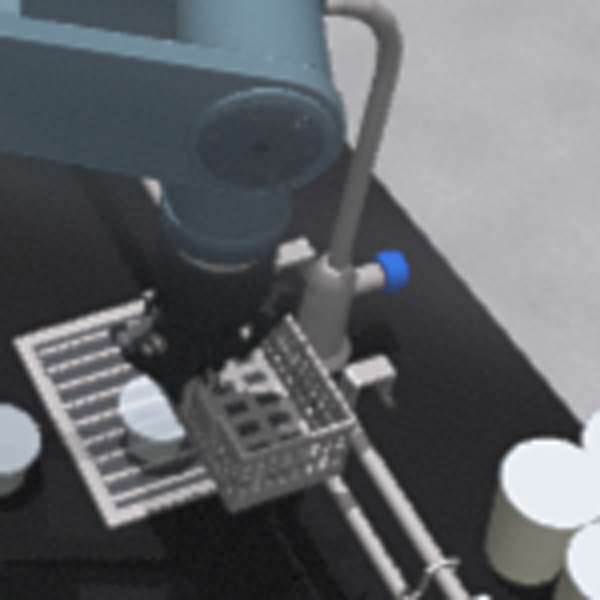

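Both hooks are over the bar, with seats about 4 mm to the robot's side. Now I lower slowly and watch the force.

```bash
python3 -m pendant '[[[1,0,-10,-1,0],[0,0,-12,0,0],[0,0,-12,0,0],[0,0,-10,0,0],[0,0,-6,0,0],[0,0,0,0,0]]]'; python3 -m pendant '[[[0,0,-4,0,0],[0,0,-4,0,0],[0,0,-4,0,0],[0,0,0,0,0]]]'
```

```text
time_s: 12.8
eef_pos: [0.5639, -0.1514, 0.1798]
eef_rot: [-0.0, 0.737, 0.676, -0.0]
wrist_force: [-1.3, -1.0, -3.8]
opening: 0.086
time_s: 13.3
eef_pos: [0.5642, -0.1515, 0.1682]
eef_rot: [0.0, 0.737, 0.676, 0.0]
wrist_force: [2.2, -0.3, -3.7]
opening: 0.081
```

```bash
python3 -m pendant '[[[0,0,-3,0,0],[0,0,-2,0,0],[0,0,0,0,0]]]'; python3 - <<'E'
from h import *
np.set_printoptions(precision=3,suppress=True)
ry=np.array([.077,.997]);rx=np.array([.997,-.077]);B=np.array([.681,.024])
for k in range(3):
  for n in('side','top'):
    c=cam(n)
    for t in['basket_mid','hook_left','hook_right']:
        for d in spotter.tip_of(n,t):
            P=w(c,d['at'])
            if P[2]>.11 and d['confidence']>.4: print(n,t,round(d['confidence'],2),P,'rail x,y',(P[:2]-B)@rx,(P[:2]-B)@ry)
    if k==0: save(c,n+'4.png',crop=(300,130,450,280),s=4)
E
```

```text
time_s: 13.68
eef_pos: [0.5642, -0.1515, 0.1633]
eef_rot: [0.0, 0.737, 0.676, 0.0]
wrist_force: [3.0, -1.7, -2.5]
opening: 0.085
side basket_mid 0.77 [ 0.603 -0.157  0.156] rail x,y -0.06402593370572035 -0.18629989351756882
side hook_left 0.6 [ 0.667 -0.104  0.201] rail x,y -0.0036979308217655847 -0.12862963042373995
side hook_right 0.83 [ 0.255 -0.193  0.113] rail x,y -0.40806879501462456 -0.24901846631215235
side hook_right 0.64 [ 0.662 -0.214  0.203] rail x,y -0.00025890676057239645 -0.23889978305504417
top basket_mid 0.86 [ 0.606 -0.147  0.161] rail x,y -0.061884047280083246 -0.17599211228271716
top hook_left 0.72 [ 0.668 -0.099  0.199] rail x,y -0.003956542018313344 -0.12360417876397578
side basket_mid 0.92 [ 0.602 -0.155  0.158] rail x,y -0.0652287410249116 -0.18469918868736937
side hook_left 0.93 [ 0.666 -0.104  0.2  ] rail x,y -0.005469601194202027 -0.12905885078283583
side hook_left 0.56 [ 0.125 -0.275  0.111] rail x,y -0.5311651902281926 -0.3412492319959547
side hook_right 0.85 [ 0.253 -0.192  0.112] rail x,y -0.410212361306721 -0.24846028741985104
top basket_mid 0.65 [ 0.6
[... 496 characters left out ...]
y -0.5293517507737933 -0.3370792360588483
side hook_left 0.62 [ 0.665 -0.104  0.203] rail x,y -0.0063998287831265824 -0.1292623861302297
side hook_right 0.66 [ 0.662 -0.214  0.203] rail x,y -0.00021853100059883446 -0.23823834115289702
side hook_right 0.58 [ 0.251 -0.193  0.11 ] rail x,y -0.41231492698869376 -0.24918707697297734
top basket_mid 0.96 [ 0.605 -0.148  0.16 ] rail x,y -0.06267681722283372 -0.17776862399171078
top hook_left 0.84 [ 0.667 -0.1    0.198] rail x,y -0.004191591992479281 -0.12484345710833555
top hook_left 0.82 [ 0.119 -0.272  0.111] rail x,y -0.5371190678347499 -0.3380032827017614
top hook_right 0.6 [ 0.252 -0.194  0.111] rail x,y -0.41125996344217997 -0.2507089705093163
```

View pics/side4.png

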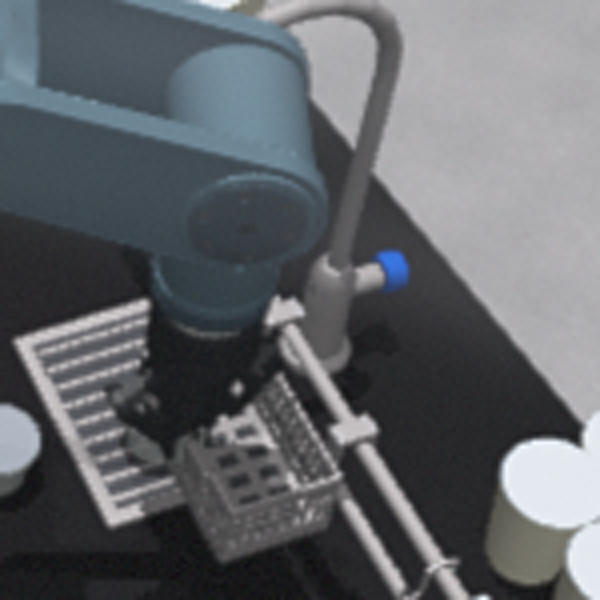

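The hooks are visibly over the bar at both seats (at about (288,312) and (355,428) in the crop). Releasing.

```bash
python3 -m pendant '[[[0,0,-2,0,0],[0,0,0,0,0],[0,0,0,0,10],[0,0,0,0,20],[0,0,0,0,30],[0,0,0,0,40],[0,0,0,0,45],[0,0,0,0,45]]]';python3 -m pendant '[[[0,0,5,0,45],[0,0,10,0,45],[0,0,20,0,45],[0,0,30,0,45],[0,0,30,0,45],[-10,0,20,0,20],[-20,0,0,0,0],[-20,-10,0,0,0]]]'; python3 - <<'E'
from h import *
np.set_printoptions(precision=3,suppress=True)
ry=np.array([.077,.997]);rx=np.array([.997,-.077]);B=np.array([.681,.024])
for k in range(2):
  for n in('side','top'):
    c=cam(n)
    for t in['basket_mid','hook_left','hook_right','basket_grip']:
        for d in spotter.tip_of(n,t):
            P=w(c,d['at'])
            if P[2]>.115 and d['confidence']>.4: print(n,t,round(d['confidence'],2),P,'rail x,y',(P[:2]-B)@rx,(P[:2]-B)@ry)
    if k==0: save(c,n+'5.png',crop=(300,130,450,280),s=4)
E
```

```text
time_s: 15.88
eef_pos: [0.5639, -0.1514, 0.1613]
eef_rot: [-0.0, 0.737, 0.676, -0.0]
wrist_force: [0.4, -0.0, 0.6]
opening: 0.525
time_s: 16.88
eef_pos: [0.5129, -0.161, 0.2768]
eef_rot: [0.0, 0.736, 0.676, 0.0]
wrist_force: [0.6, 0.3, 0.3]
opening: 0.004
side basket_mid 0.82 [ 0.606 -0.155  0.146] rail x,y -0.06094770851882028 -0.18409253090678238
side hook_left 0.78 [ 0.665 -0.107  0.198] rail x,y -0.006297764918818638 -0.1314868264505321
side hook_right 0.87 [ 0.659 -0.213  0.196] rail x,y -0.003936862715480931 -0.23840789218572772
side basket_grip 0.73 [ 0.565 -0.15   0.164] rail x,y -0.10217150251023213 -0.18275222461200943
top basket_mid 0.74 [ 0.612 -0.147  0.151] rail x,y -0.056065976001012256 -0.1760707791050639
top basket_mid 0.55 [ 0.667 -0.1    0.196] rail x,y -0.004343022942193513 -0.12488952027450194
top hook_left 0.86 [ 0.667 -0.1    0.195] rail x,y -0.003968165954142212 -0.12478710832679028
top hook_right 0.64 [0.674 0.024 0.199] rail x,y -0.007041144525958145 -0.000746437279964282
top basket_grip 0.84 [ 0.567 -0.15   0.163] rail x,y -0.10035297893210046 -0.18231808375718073
side basket_mid 0.76 [ 0.605 -0.157  0.148] rail x,y -0.0619553365539866 -0.1861732166273392
side hook_left 0.92 [ 0.666 -0.105  0.2  ] rail x,y -0.005516532848329259 -0.12973673837546182
side hook_right 0.67 [ 0.662 -0.217  0.199] rail x,y -0.0005258243044509933 -0.2420900655909308
side basket_grip 0.84 [ 0.564 -0.151  0.164] rail x,y -0.10348671678979354 -0.18311145529769984
top basket_mid 0.7 [ 0.612 -0.147  0.153] rail x,y -0.05518532250478502 -0.17608712716398597
top hook_left 0.69 [ 0.666 -0.101  0.192] rail x,y -0.005134773910372228 -0.126222668635629
top basket_grip 0.74 [ 0.568 -0.146  0.161] rail x,y -0.10007922168171532 -0.17805202861424585
```

View pics/side5.png

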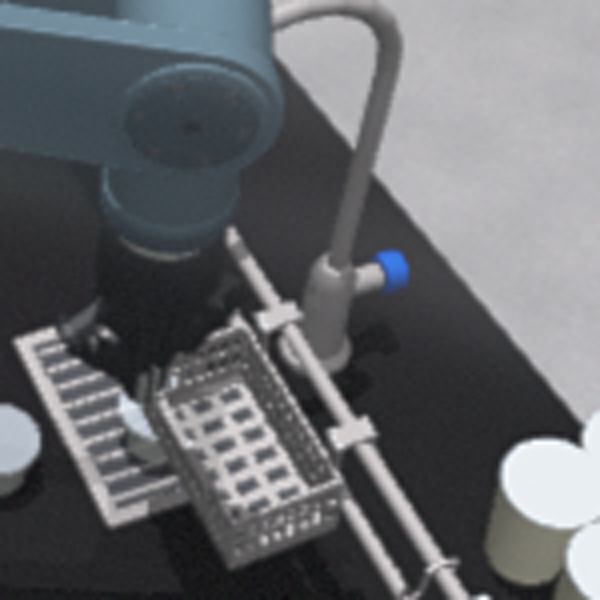

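Hanging on both hooks, released and tilted on the lower bar. For the push I'll turn the jaws along the rail: closed fingers first, then open ones, which keeps the wrist fork about 130 mm from the spout's neck.

```bash
python3 -m pendant '[[[0,-30,0,0,0],[0,-35,0,0,0],[0,-38,0,0,0],[0,0,0,0,0]]]'; python3 -c "
from h import *
print(monitor.get_obs()['q'].round(2))"
```

```text
time_s: 18.38
eef_pos: [0.5136, -0.2668, 0.276]
eef_rot: [0.0, 0.738, 0.675, -0.0]
wrist_force: [0.1, -0.2, -0.4]
opening: 0.001
[-0.68  0.15  1.55 -0.    1.44 -0.59]
```

```bash
python3 -m pendant '[[[10,0,0,-10,0],[10,0,0,-10,0],[10,0,0,-10,0],[10,0,0,-10,0],[10,0,0,-10,0],[10,0,0,-10,0],[10,0,0,-10,0],[10,2,0,-10,0]]]'; python3 -m pendant '[[[0,0,0,-9,0],[0,0,-25,0,0],[0,0,-35,0,0],[0,0,-35,0,0],[0,0,-25,0,0],[0,0,-6,0,0],[0,0,0,0,0]]]'
```

```text
time_s: 19.38
eef_pos: [0.5943, -0.2614, 0.2763]
eef_rot: [-0.0, 0.999, 0.042, -0.0]
wrist_force: [-0.3, 0.2, 0.3]
opening: 0.002
time_s: 20.25
eef_pos: [0.5942, -0.262, 0.1507]
eef_rot: [-0.0, 0.999, -0.034, 0.0]
wrist_force: [-0.1, -0.0, -0.4]
opening: 0.002
```

```bash
python3 -m pendant '[[[0.5,7,0,0,0],[0.5,7,0,0,0],[0.5,5,0,0,0],[0.4,5,0,0,0],[0.4,5,0,0,0],[0.4,5,0,0,0],[0.4,5,0,0,0]]]'; python3 -m pendant '[[[0.5,6,0,0,0],[0.5,6,0,0,0],[0.5,6,0,0,0],[0.4,6,0,0,0],[0.5,6,0,0,0]]]'; python3 - <<'E'
from h import *
np.set_printoptions(precision=3,suppress=True)
ry=np.array([.077,.997]);rx=np.array([.997,-.077]);B=np.array([.681,.024])
for n in('side','top'):
    c=cam(n)
    for t in['basket_mid','hook_left','hook_right','basket_grip']:
        for d in spotter.tip_of(n,t):
            P=w(c,d['at'])
            if P[2]>.115 and d['confidence']>.4: print(n,t,round(d['confidence'],2),P,'rail x,y',(P[:2]-B)@rx,(P[:2]-B)@ry)
E
```

```text
time_s: 21.12
eef_pos: [0.5971, -0.2253, 0.1511]
eef_rot: [0.002, 0.999, -0.035, 0.0]
wrist_force: [-1.4, -7.5, -0.2]
opening: -0.001
time_s: 21.75
eef_pos: [0.5994, -0.1953, 0.151]
eef_rot: [0.002, 0.999, -0.035, 0.0]
wrist_force: [-2.0, -7.8, 0.8]
opening: 0.0
side basket_mid 0.89 [ 0.612 -0.11   0.146] rail x,y -0.0584808169611392 -0.1385699612769054
side hook_left 0.88 [ 0.669 -0.059  0.198] rail x,y -0.005461895024449524 -0.08323483557365735
side basket_grip 0.55 [ 0.568 -0.104  0.165] rail x,y -0.10275440830031754 -0.13680978536564284
top basket_mid 0.84 [ 0.615 -0.101  0.152] rail x,y -0.05635163250723256 -0.12968074303772315
top hook_left 0.88 [ 0.672 -0.05   0.192] rail x,y -0.003649569800039885 -0.07404511816124547
top hook_right 0.81 [ 0.663 -0.167  0.2  ] rail x,y -0.0033680278732394486 -0.19198508053372215
top basket_grip 0.67 [ 0.569 -0.1    0.164] rail x,y -0.10175750030176461 -0.1321905537201979
```

```bash
python3 -m pendant '[[[0.5,6,0,0,0],[0.5,6,0,0,0],[0.5,6,0,0,0],[0.4,6,0,0,0],[0.5,6,0,0,0],[0.4,6,0,0,0],[0.4,4,0,0,0],[0,0,0,0,0]]]'; python3 -m pendant '[[[-1,-10,0,0,0],[-1.3,-17,0,0,0],[-1.3,-17,0,0,0],[-1,-12,0,0,0],[0,0,0,0,85],[0,0,0,0,85],[0,0,0,0,85],[0,0,0,0,85]]]';python3 -m pendant '[[[0,0,0,0,85],[0,0,0,0,85],[0,0,0,0,85]]]'
```

```text
time_s: 23.25
eef_pos: [0.6026, -0.1548, 0.1509]
eef_rot: [0.001, 0.999, -0.034, 0.0]
wrist_force: [-2.4, -6.3, 2.6]
opening: -0.002
time_s: 24.25
eef_pos: [0.5981, -0.2089, 0.1503]
eef_rot: [-0.0, 0.999, -0.034, 0.0]
wrist_force: [1.1, 0.8, -0.1]
opening: 0.844
time_s: 24.62
eef_pos: [0.5981, -0.2093, 0.1503]
eef_rot: [-0.0, 0.999, -0.034, 0.0]
wrist_force: [0.6, -0.0, 0.1]
opening: 0.998
```

```bash
python3 -m pendant '[[[0,0,-8,0,85],[0.4,5,0,0,85],[0.4,5,0,0,85],[0.4,5,0,0,85],[0.4,5,0,0,85],[0.4,5,0,0,85],[0.4,5,0,0,85],[0.4,5,0,0,85]]]'; python3 -m pendant '[[[0.4,5,0,0,85],[0.4,5,0,0,85],[0.4,5,0,0,85],[0,0,0,0,85]]]'; cat > m.py <<'E'
from h import *
np.set_printoptions(precision=3,suppress=True)
ry=np.array([.077,.997]);rx=np.array([.997,-.077]);B=np.array([.681,.024])
for k in range(3):
  for n in('side','top'):
    c=cam(n)
    for t in['basket_mid','hook_left','hook_right','basket_grip','spout']:
        for d in spotter.tip_of(n,t):
            P=w(c,d['at'])
            if P[2]>.115 and d['confidence']>.4 and np.hypot(*(P[:2]-[.63,-.03]))<.13: print(n,t,round(d['confidence'],2),P,'rail x,y',np.array([(P[:2]-B)@rx,(P[:2]-B)@ry]))
    import sys
    if k==0 and len(sys.argv)>1: save(c,n+sys.argv[1]+'.png',crop=(270,110,420,260) if n=='side' else (220,90,420,240),s=4)
E
python3 m.py
```

```text
time_s: 25.62
eef_pos: [0.6008, -0.1743, 0.1423]
eef_rot: [0.0, 0.999, -0.034, -0.0]
wrist_force: [-1.3, -5.4, -1.3]
opening: 0.994
time_s: 26.12
eef_pos: [0.6021, -0.1586, 0.1423]
eef_rot: [-0.0, 0.999, -0.034, -0.0]
wrist_force: [-2.3, -1.6, -0.7]
opening: 0.992
side basket_mid 0.73 [ 0.619 -0.033  0.147] rail x,y [-0.057 -0.061]
side hook_left 0.82 [0.675 0.023 0.198] rail x,y [-0.006 -0.001]
side basket_grip 0.68 [ 0.575 -0.024  0.163] rail x,y [-0.102 -0.056]
top basket_mid 0.97 [ 0.62  -0.024  0.152] rail x,y [-0.057 -0.053]
top hook_left 0.74 [0.676 0.023 0.195] rail x,y [-0.005 -0.001]
top hook_right 0.64 [ 0.668 -0.089  0.201] rail x,y [-0.004 -0.114]
top basket_grip 0.7 [ 0.58  -0.022  0.162] rail x,y [-0.097 -0.054]
top spout 0.85 [ 0.626 -0.007  0.276] rail x,y [-0.052 -0.035]
side basket_mid 0.74 [ 0.619 -0.028  0.148] rail x,y [-0.058 -0.057]
side hook_left 0.58 [0.677 0.024 0.197] rail x,y [-0.004 -0.   ]
side basket_grip 0.76 [ 0.577 -0.027  0.164] rail x,y [-0.1   -0.059]
top basket_mid 0.94 [ 0.62  -0.023  0.153] rail x,y [-0.057 -0.052]
top hook_left 0.58 [0.677 0.025 0.192] rail x,y [-0.004  0.   ]
top hook_right 0.58 [ 0.669 -0.087  0.2  ] rail x,y [-0.003 -0.111]
top basket_grip 0.68 [ 0.575 -0.022  0.163] rail x,y [-0.102 -0.054]
top spout 0.71 [ 0.625 -0.007  0.278] rail x,y [-0.054 -0.035]
side basket_mid 0.55 [ 0.617 -0.03   0.144] rail x,y [-0.06  -0.058]
side hook_left 0.96 [0.674 0.024 0.199] rail x,y [-0.007 -0.001]
side hook_left 0.43 [ 0.617 -0.029  0.145] rail x,y [-0.059 -0.057]
side basket_grip 0.6 [ 0.577 -0.027  0.162] rail x,y [-0.1   -0.059]
top basket_mid 0.9 [ 0.619 -0.024  0.152] rail x,y [-0.058 -0.052]
top hook_left 0.84 [0.674 0.029 0.193] rail x,y [-0.008  0.004]
top hook_right 0.82 [ 0.667 -0.088  0.202] rail x,y [-0.005 -0.113]
top basket_grip 0.66 [ 0.575 -0.023  0.163] rail x,y [-0.103 -0.055]
top spout 0.95 [ 0.628 -0.007  0.279] rail x,y [-0.051 -0.035]
```

```bash
python3 -m pendant '[[[0.3,4,0,0,85],[0.3,4,0,0,85],[0.3,4,0,0,85],[0.3,4,0,0,85],[0.3,3,0,0,85],[0.2,2,0,0,85],[0,0,0,0,85]]]'; python3 -m pendant '[[[-1,-6,0,0,85],[-1,-12,0,0,85],[-2,-20,0,0,85],[-2,-20,0,0,85],[0,-20,10,0,85],[0,-10,30,0,85],[-20,0,40,0,85],[-20,0,40,0,85]]]'; python3 -m pendant '[[[-40,0,0,0,85],[-40,0,0,0,85],[0,0,0,0,85],[0,0,0,0,85]]]'; python3 m.py 6
```

```text
time_s: 28.8
eef_pos: [0.6036, -0.1393, 0.1424]
eef_rot: [0.001, 0.999, -0.034, -0.0]
wrist_force: [-0.9, -4.4, 0.4]
opening: 0.994
time_s: 29.8
eef_pos: [0.5572, -0.2278, 0.2641]
eef_rot: [0.0, 0.999, -0.035, 0.0]
wrist_force: [0.4, -0.3, 0.6]
opening: 0.998
time_s: 30.3
eef_pos: [0.4783, -0.2274, 0.2633]
eef_rot: [0.0, 0.999, -0.035, 0.001]
wrist_force: [0.4, -0.1, -0.1]
opening: 0.993
side hook_right 0.53 [ 0.674 -0.069  0.2  ] rail x,y [ 0.    -0.094]
side basket_grip 0.6 [ 0.575 -0.008  0.16 ] rail x,y [-0.103 -0.04 ]
top basket_mid 0.68 [ 0.623 -0.004  0.152] rail x,y [-0.056 -0.032]
top hook_left 0.56 [0.678 0.045 0.195] rail x,y [-0.004  0.02 ]
top hook_right 0.88 [ 0.669 -0.069  0.201] rail x,y [-0.005 -0.094]
top basket_grip 0.8 [ 0.579 -0.004  0.162] rail x,y [-0.1   -0.036]
top spout 0.92 [ 0.624 -0.007  0.28 ] rail x,y [-0.055 -0.036]
side hook_right 0.59 [ 0.677 -0.07   0.199] rail x,y [ 0.004 -0.094]
side basket_grip 0.55 [ 0.576 -0.007  0.163] rail x,y [-0.102 -0.039]
top basket_mid 0.69 [ 0.623 -0.003  0.152] rail x,y [-0.056 -0.032]
top hook_left 0.61 [0.677 0.044 0.19 ] rail x,y [-0.005  0.02 ]
top hook_right 0.74 [ 0.668 -0.065  0.202] rail x,y [-0.006 -0.09 ]
top basket_grip 0.8 [ 0.579 -0.004  0.164] rail x,y [-0.1   -0.035]
top spout 0.66 [ 0.628 -0.007  0.281] rail x,y [-0.051 -0.035]
side basket_grip 0.62 [ 0.575 -0.006  0.163] rail x,y [-0.103 -0.038]
top basket_mid 0.77 [ 0.624 -0.003  0.148] rail x,y [-0.055 -0.032]
top hook_left 0.58 [0.676 0.045 0.197] rail x,y [-0.006  0.02 ]
top hook_right 0.71 [ 0.671 -0.068  0.197] rail x,y [-0.003 -0.093]
top basket_grip 0.6 [ 0.579 -0.002  0.161] rail x,y [-0.1   -0.034]
top spout 0.63 [ 0.627 -0.007  0.278] rail x,y [-0.051 -0.035]
```

View pics/side6.png

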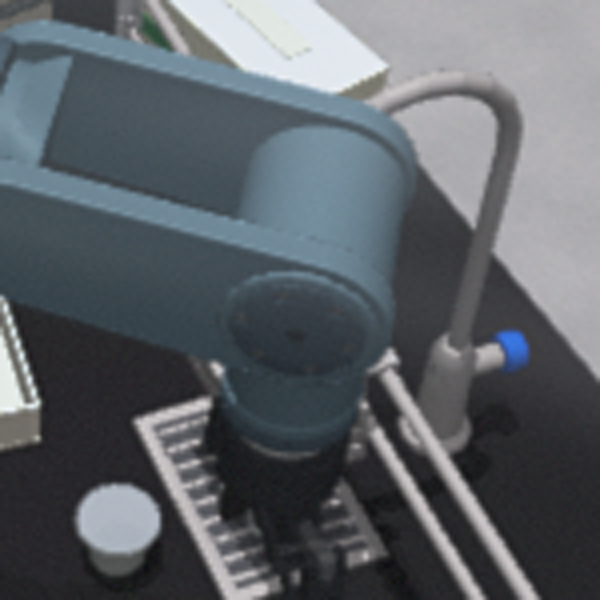

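View pics/top6.png

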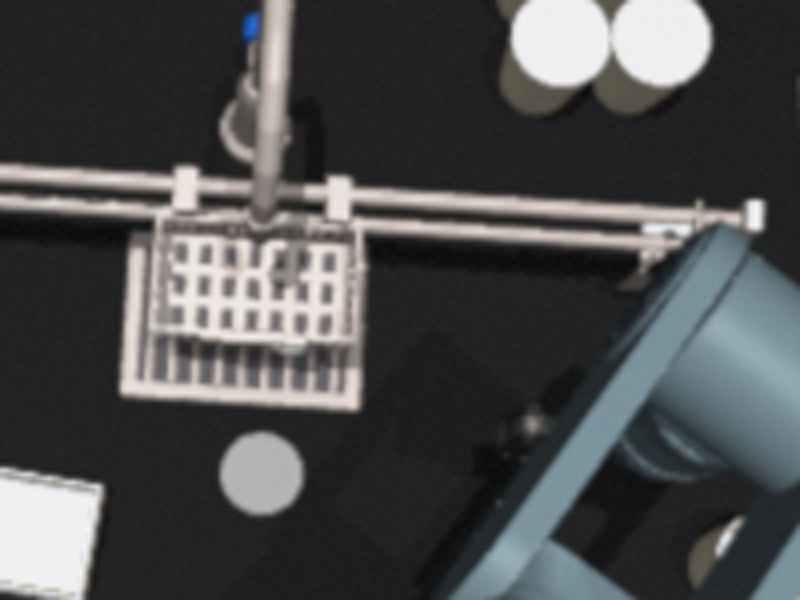

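The top view shows both hooks over the bar (at (185,188) and (340,198)) and the basket centred on the spout, with the arm clear. The side view of the basket is blocked by the arm. Handing in.

```bash
python3 -c "
from h import *
print(order.hand_in(), monitor.get_obs()['time_s'])"
```

```text
the job is handed in; nothing more can be done
the job is handed in; nothing more can be done
```

The small steel basket hangs by both hooks on the top bar, its middle under the spout. The job is handed in; no verdict was reported.

- **How it went:** I gripped the basket by its front band and hung it about 146 mm to the right of the spout. I let go and backed off, then pushed its right end wall along the rail, with the fingers closed at first and open for the last stretch. Push forces were at most about 8 N. The last move ended at about 30 s on the robot's clock, against the 54 s limit.
- **Along the rail:** the last look put the middle between -32 and about -40 mm, and the spout at -35 mm.
- **Across the rail:** the middle lay within about 5 mm of the spout.
- **Hook seats:** the final readings were within 6 mm across the bar and mostly within 5 mm in height. The left seat read up to about 10 mm low once, which I put down to network noise, as the last top view shows both hooks over the bar.
- **Weaker checks:** the final side view was mostly blocked by the arm, and the two cameras differed by about 6 mm along the rail; both readings are inside the 20 mm limit.
- **Bystanders:** I saw nothing knocked over, but I did not re-measure their positions at the end.

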